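Index the spray turntable one hole on and load the next vase

ROBOT

A 7-joint arm with a two-finger parallel gripper is mounted at the origin on the work surface. World frame = base frame: x ahead of the robot, y to its left, z up, the work surface at z = 0. Lengths are in m, angles in degrees, forces in N, time in s.
With the tool pointing down it reaches from about 0.425 to 0.875 m from the base axis. Payload 4.7 kg.
Tool frame: the origin (TCP) lies on the centre line of the jaws, within the pads' length; the fingertips stand 8 mm ahead of it and the grasp point (between the pads) lies 11 mm behind it; z points along the fingers, x is the direction in which the jaws open and shut, and the axes are right-handed (so a half turn about z gives the same grasp; the last joint's range is limited). The gripper opens to 87 mm and grips with 3 to 60 N. Pads are 19 mm wide; open, the fingers measure 117 mm over their backs; the gripper's body (75 mm by 190 mm) begins 51 mm behind the grasp point.
Start: joints at [73.459, 18.392, -4.016, 83.108, 1.295, 78.541, -3.26], TCP at [0.194, -0.62, 0.231] pointing down, gripper open.
Joint ranges: [-163.93, 163.93], [-17.29, 119.83], [-79.2, 71.16], [3.27, 140.29], [-89.18, 269.18], [5.43, 117.66], [-154.24, 154.24]. Speed limits (degrees/s): [147.25, 147.25, 180, 180, 180, 180, 180].

INTERFACE

Orientations are given as [roll, pitch, yaw] about the fixed x, y, z axes, in that order (R = Rz(yaw) Ry(pitch) Rx(roll)).
In Python, from cell import telemetry, read_camera, get_calibration, sign_off gives the robot as it stands. The module is installed in compiled form; this text tells all that it offers.
- The arm moves only by the tool carry_out, never from a script. Its arguments are lists of equal length, an entry for each row: "translation": the shift along the tool's x, y, z in cm, a list of three; "turn": the turn about the tool's z in rad; "gripper": the opening, from 0 (shut) to 1 (fully open). In form: {"translation": [[dx, dy, dz], ...], "turn": [turn, ...], "gripper": [gripper, ...]}. A call has 1 to 5 rows; each row is the pose to reach, as a shift and turn from the pose commanded when the call began, along the tool's axes at that moment; what a row does not reach only later rows make up. A row lasts 1/8 s, in which the tool goes at most 62.5 mm and 10.7 degrees, less where a joint would pass 70% of its speed; a pose out of reach is approached as far as the arm can. A call with a gripper value outside its range is refused whole. The fingers move at their own pace and stop on an object; "squeeze" is the grip in N (left out, the last holds). Time passes only in rows, so rows that repeat a pose let the fingers close. It gives the time, the measured TCP pose, the force and the opening at its end, in the units of the state.
- telemetry.get_obs(): the state, without advancing time (a new reading comes with each control period).
- read_camera(name): name is "side" or "top"; returns the picture (480x640x3 uint8, red, green, blue); there is no depth.
- get_calibration(name): a dict with "fx", "fy", "cx", "cy" (pixels), "k1" (the pictures are not rectified: a ray, as slopes to the right and down, at radius r is drawn at 1 + k1 r^2 times it, then the intrinsics apply), "R" (3x3) and "t" (3): a world point X has camera coordinates R X + t. Camera axes: x right, y down, z forward; pixel columns grow to the right and rows downward; lengths in m; the calibration is good to about 2 mm. A picture is of the moment at which its call begins. get_calibration takes no time and is no camera call.
- sign_off(): hands the job in, once; it reports no verdict.
The state is a dict: "time_s": time; "qpos": joint angles; "joint_velocities": joint speeds; "effort": joint torques, N m; "tool_pos": TCP position; "tool_rot": TCP orientation; "force": force on the tool from outside, world axes, zero at the start; "wrist_torque": the same for the moment, N m; "grip_width": finger opening in m.
Only numpy, scipy, OpenCV 4.12 (cv2) and the standard library are available. Lean on these libraries where they do the work, as an engineer would, in place of code of your own. Each camera call takes 0.05 s, during which the arm holds its last target.

TASK

At the small indexing spray turntable, lift the spring plunger by its black knob, swing the table one hole (a quarter turn) anticlockwise as seen from above, so that its empty ring nest comes to the loading place opposite the spray gun, and let the plunger lock fully home in the hole there. Then take the waiting round-bottomed vase from the wooden rest and set it down, without dropping it, centred and upright in that empty nest. Leave the other three vases standing in their nests.

Things in the scene. Friction and masses are not known exactly. Their poses are not given: they have to be found in the camera images.
- table_axis (a point): Fixed point on the upright axis of the turntable, 60 mm above the work surface at the upper face of its turning aluminium disc (236 mm across). Four grey ring nests stand on the disc, 90 degrees apart, 80 mm from the axis. This point's x axis points level from here to the spray gun (nozzle 181 mm, column 250 mm from the axis, cup top 230 mm high), its -x to the loading place.
- load_place (a point): Loading place: fixed point 80 mm from the turntable's axis on the side opposite the spray gun, 78 mm above the work surface. The rim centre of the empty nest must end here. The grey cast stand, the gun and the round steel index plate under the disc (316 mm across, upper face 46 mm high, four bushed holes 90 degrees apart, 140 mm from the axis) never move.
- knob_grip (a point): Centre of the plunger's round black knob: upright cylinder, 36 mm across, 30 mm tall, centre 103 mm above the work surface when home. It stands on a lug of the turning disc, 140 mm from the axis, at the start midway between the empty nest and the loading place; goes round with the disc, up and down with the pin, and spins freely. Below: barrel 20 mm across, lug 43 mm under this centre.
- plunger (a joint): Lift of the plunger in m: 0 = pin (10 mm, round nose, 13 mm hole) fully home; up to 0.010 it is still in the hole; 0.016 = stop. A spring pushes it down with 4.5 N at 0, 9.3 N at the stop. Let go between holes, the pin rides on the plate at 0.010 and drops in when it comes over a hole; let go within 3 mm of a hole it finds it.
- turntable (a joint): Turn of the disc in rad, 0 at the start (pin home in a hole), growing anticlockwise seen from above; the next hole is at 1.571. Unlocked, it turns with about 1 N at the knob and stays where it is left.
- empty_ring (a point): Rim centre of the one empty ring nest on the disc (turns with it): upright ring 68 mm outside, three rubber pads inside leaving 52 mm, rim 78 mm above the work surface and 18 mm above the disc. At the start it stands a quarter turn clockwise, seen from above, of the loading place. A vase seated in it has its middle 47 mm above this point.
- vase_mid (a point): Middle of the waiting vase, half-way up its axis (z to the mouth). Pink bisque, 0.15 to 0.31 kg, 115 mm tall: round bottom, ball body 76 mm across, straight round neck 34 mm across from 14.5 to 57.5 mm above this middle; the neck is the place to grip. It stands in a cork ring (rim 30 mm high) on a fixed round wooden board 130 mm across; its middle starts 77 mm above the work surface.
- vase_a_mid (a point): Middle of a like vase already on the turntable, in the nest at the loading place at the start; middle 125 mm, mouth 183 mm above the work surface.
- vase_b_mid (a point): Middle of a like vase, in the nest opposite the empty one.
- vase_c_mid (a point): Middle of a like vase, in the nest before the spray gun at the start.
- ring_a (a point): Rim centre of the nest of vase a; turns with the disc.
- ring_b (a point): Rim centre of the nest of vase b; turns with the disc.
- ring_c (a point): Rim centre of the nest of vase c; turns with the disc.
Not all that is in view belongs to the job. Leave any blue or purple look-alike of the part that bears vase_mid alone. What is shaped like the part that bears vase_c_mid but red is not meant.

How it is judged (in metres and radians):
On the way, in this order (a step that is already met when the one before it is completed fails the run):
1. The plunger is pulled up until its pin is clear of the first hole (value of joint plunger above 0.009 m and value of joint turntable between -0.1 and 0.1 rad), for 0.05 s.
2. The table is a quarter turn on, anticlockwise, and the plunger is home in the hole there (value of joint plunger below 0.003 m and value of joint turntable between 1.521 and 1.621 rad), for 0.2 s.
3. The waiting vase sits upright in the empty nest (horizontal distance between vase_mid and empty_ring below 0.008 m and z of vase_mid in the frame of empty_ring between 0.043 and 0.051 m), for 0.2 s.
At the end, for the whole second after the job is handed in: Table turned 1.571 rad (within 0.05) anticlockwise, plunger within 3 mm of home; vase at rest in the empty nest: middle within 8 mm of its axis, 43 to 51 mm above its rim, upright within 0.15 rad; other vases in their nests within 12 mm, upright within 0.35 rad (all of step 2 and all of step 3 and angle between vase_mid's own z axis and vertical below 0.15 rad and linear speed of vase below 0.03 m/s and horizontal distance between vase_a_mid and ring_a below 0.012 m and angle between each of vase_a_mid, vase_b_mid, vase_c_mid's own z axis and vertical below 0.35 rad and horizontal distance between vase_b_mid and ring_b below 0.012 m and horizontal distance between vase_c_mid and ring_c below 0.012 m); the robot touches nothing.
It fails at once if The waiting vase is dropped (moves faster than 0.4 m/s while nothing holds it) (contact force between vase and the fingers below 0.1 N and linear speed of vase above 0.4 m/s).
It fails at once if Another vase is knocked out of its nest (distance between vase_a_mid and ring_a above 0.08 m or distance between vase_b_mid and ring_b above 0.08 m or distance between vase_c_mid and ring_c above 0.08 m).
It also fails if it takes over 54 s, if anything falls off the work surface, if the arm or the gripper's body presses on something with over 40 N, if the wrist force passes 120 N, or if a joint passes its speed limit or range.

## Working session

There is one attempt and no reset: what is moved stays moved. The work goes in short steps, Python scripts to look and compute and a tool call to move; the robot and the scene stay as the last step left them, time stands still between calls to the robot, and variables do not carry over. Pictures are saved under pics/ and viewed, and the job is handed in when it is done.

Besides the shell and the picture viewer there is one more tool, called after "Call:" as name(argument=value, ...) on one line, values as JSON. carry_out: Moves the arm, as the interface text tells. Its arguments: {"type":"object","properties":{"translation":{"type":"array","items":{"type":"array","items":{"type":"number"}}},"turn":{"type":"array","items":{"type":"number"}},"gripper":{"type":"array","items":{"type":"number"}},"squeeze":{"type":"number"}},"required":["translation","turn","gripper"]}

```bash
mkdir -p pics
cat > look.py <<'E'
import cv2
from cell import telemetry, read_camera, get_calibration
import sys
tag=sys.argv[1]
for n in sys.argv[2:]:
    im=read_camera(n); cv2.imwrite(f'pics/{n}_{tag}.png',im[:,:,::-1])
o=telemetry.get_obs(); print(o['time_s'],o['tool_pos'],o['tool_rot'],o['force'],o['grip_width'])
E
python3 look.py 0 side top; python3 -c "
from cell import get_calibration
for n in('side','top'):print(get_calibration(n))"
```

```text
0.1 [ 0.19361361 -0.61999803  0.22958027] [ 1.79992944e+02  9.64608026e-02 -7.26508094e+01] [-0.07675791  0.47001979  0.28356408] 0.08701035433517817
{'fx': 443.2719439480692, 'fy': 443.2719439480692, 'cx': 316.68774299100977, 'cy': 241.9423473672372, 'k1': -0.038789628124478635, 'R': array([[-0.99911271, -0.03657941, -0.02087413],
       [-0.0074636 ,  0.64156571, -0.76703177],
       [ 0.0414497 , -0.7661954 , -0.64126947]]), 't': array([0.5285584 , 0.08708149, 1.04785297])}
{'fx': 440.94283256557185, 'fy': 440.94283256557185, 'cx': 312.32167899932466, 'cy': 237.56548989101265, 'k1': 0.03015298201141286, 'R': array([[ 0.00756943, -0.99973798,  0.02160256],
       [-0.99593281, -0.0094767 , -0.08959927],
       [ 0.08978052, -0.02083648, -0.99574359]]), 't': array([-0.01616134,  0.52334547,  1.25010913])}
```

View pics/side_0.png

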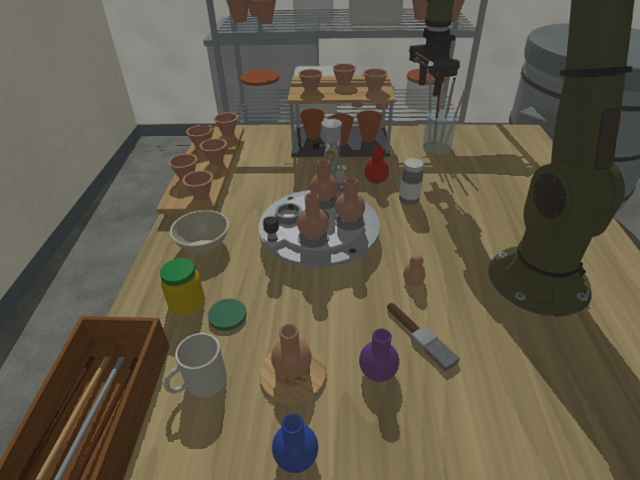

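View pics/top_0.png

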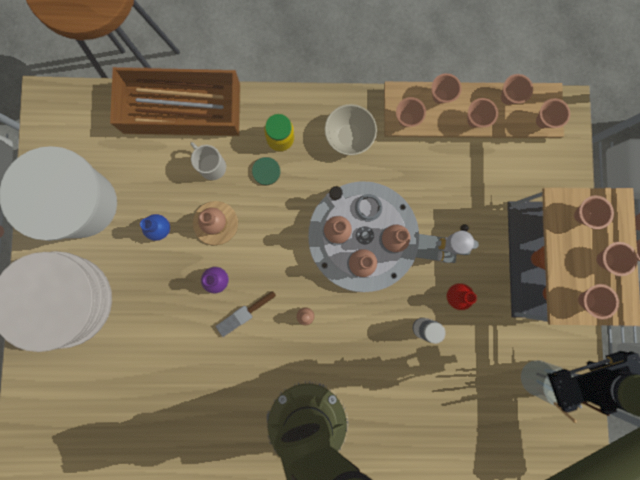

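```bash
cat > geo.py <<'E'
import numpy as np, cv2
from cell import get_calibration
C={n:get_calibration(n) for n in('side','top')}
def ray(n,u,v):
    c=C[n]; d=np.array([(u-c['cx'])/c['fx'],(v-c['cy'])/c['fy']]); s=d.copy()
    for _ in range(20): s=d/(1+c['k1']*(s@s))
    R=c['R']; return -R.T@c['t'], R.T@np.array([s[0],s[1],1])
def onz(n,u,v,z):
    o,d=ray(n,u,v); return o+d*(z-o[2])/d[2]
def proj(n,X):
    c=C[n]; p=c['R']@np.asarray(X,float)+c['t']; s=p[:2]/p[2]; s=s*(1+c['k1']*(s@s))
    return np.array([c['fx']*s[0]+c['cx'],c['fy']*s[1]+c['cy']])
def tri(a,b):
    (o1,d1),(o2,d2)=ray(*a),ray(*b)
    A=np.stack([d1,-d2],1); s=np.linalg.lstsq(A,o2-o1,rcond=None)[0]
    p,q=o1+d1*s[0],o2+d2*s[1]; return (p+q)/2,np.linalg.norm(p-q)
E
python3 - <<'E'
import cv2
a=cv2.imread('pics/top_0.png')[170:300,185:485]; cv2.imwrite('pics/c1.png',cv2.resize(a,(780,338),interpolation=cv2.INTER_CUBIC))
a=cv2.imread('pics/side_0.png')[140:270,240:400]; cv2.imwrite('pics/c2.png',cv2.resize(a,(640,520),interpolation=cv2.INTER_CUBIC))
a=cv2.imread('pics/side_0.png')[310:470,240:440]; cv2.imwrite('pics/c3.png',cv2.resize(a,(700,560),interpolation=cv2.INTER_CUBIC))
E
```

```text
(no output)
```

View pics/c1.png

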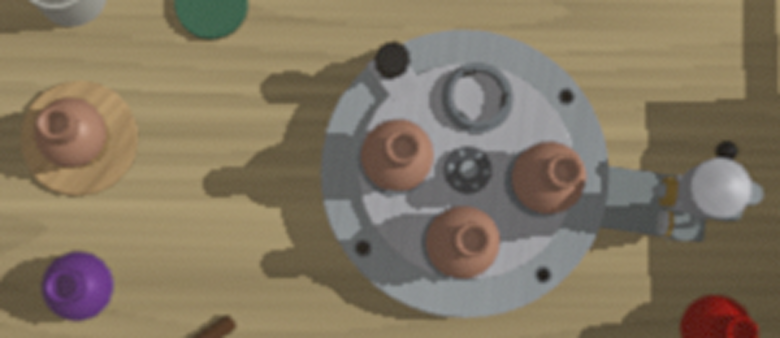

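View pics/c2.png

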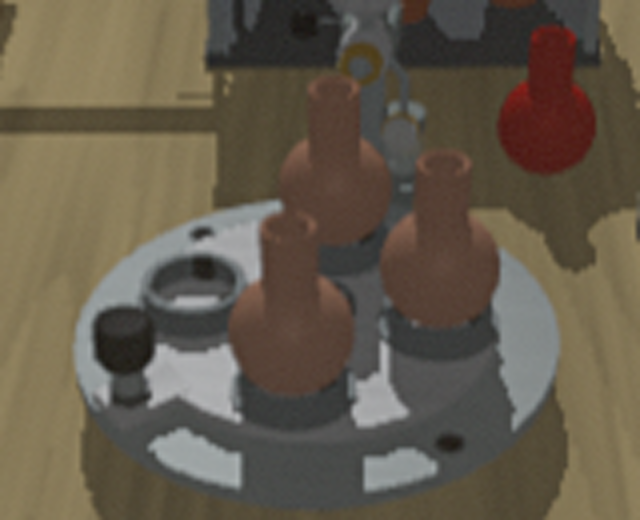

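View pics/c3.png

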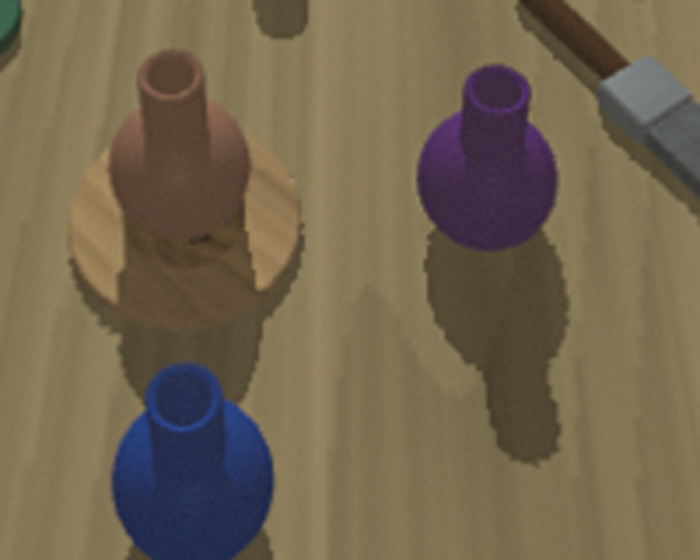

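Run:
```python
from geo import *
t=cv2.imread('pics/top_0.png'); s=cv2.imread('pics/side_0.png')
def blob(im,mask,roi):
    x0,y0,x1,y1=roi; m=mask[y0:y1,x0:x1].astype('uint8')
    n,l,st,c=cv2.connectedComponentsWithStats(m); i=1+np.argmax(st[1:,4]); return st[i][:4]+[x0,y0,0,0],st[i][4],c[i]+[x0,y0]
g=t.max(2)
print('knob',b:=blob(t,g<70,(320,180,352,208)))
k=onz('top',*b[2],0.115); print(k)
b2=blob(s,s.max(2)<60,(258,212,282,236)); print('knob side',b2, tri(('top',*b[2]),('side',*b2[2])))
H=[]
for roi in((396,200,410,215),(387,268,401,283),(317,258,331,272)):
    q=blob(t,g<90,roi);p=onz('top',*q[2],0.046); H.append(p);print('hole',q[2],q[1],p)
ax=(H[0]+H[2])/2
print('axis from holes',ax[:2],[np.linalg.norm(h-ax) for h in H])
d=H[2]-ax;d2=H[1]-ax;print('ang',[np.degrees(np.arctan2(*(h-ax)[1::-1])) for h in H],'knob',np.degrees(np.arctan2(*(k-ax)[1::-1])),np.linalg.norm((k-ax)[:2]))
# hub
print('hub',onz('top',185+468/2.6,170+170/2.6,.065))
# vase mouth z=.1345 top ; crops
print('vase top mouth',onz('top',185+57/2.6,170+124/2.6,.1345), 'side',onz('side',240+172/3.5,310+73/3.5,.1345), tri(('top',185+57/2.6,170+124/2.6),('side',240+172/3.5,310+73/3.5)))
# pink masks
hsv=cv2.cvtColor(t,cv2.COLOR_BGR2HSV)
for n,uv,uv2 in(('a',(404,149),(288,222)),('b',(473,239),(443,162)),('c',(565,170),(333,87))):
    a=('top',185+uv[0]/2.6,170+uv[1]/2.6);b=('side',240+uv2[0]/4,140+uv2[1]/4)
    print(n,onz(*a,.1825),onz(*b,.1825),tri(a,b))
a=('top',185+478/2.6,170+97/2.6);b=('side',240+193/4,140+281/4)
print('empty',onz(*a,.078),onz(*b,.078))
```

```text
knob (array([329, 187,  13,  13]), np.int32(130), array([335.16153846, 192.87692308]))
[ 0.63729489 -0.07070898  0.115     ]
knob side (array([264, 216,  18,  18]), np.int32(216), array([271.16203704, 224.33333333])) (array([ 0.63928501, -0.07162063,  0.10257839]), np.float64(0.0008213460418266978))
hole [402.31818182 206.86363636] 22 [ 0.61220388 -0.26840185  0.046     ]
hole [393.38095238 275.23809524] 21 [ 0.41681662 -0.24098462  0.046     ]
hole [324.19047619 264.92857143] 42 [ 0.44420316 -0.04532751  0.046     ]
axis from holes [ 0.52820352 -0.15686468] [np.float64(0.13963022925266785), np.float64(0.13958224714532488), np.float64(0.13963022925266783)]
ang [np.float64(-53.016033871491075), np.float64(-142.93971759140453), np.float64(126.98396612850891)] knob 38.3001728903599 0.13900982398101425
hub [ 0.52727792 -0.15840878  0.065     ]
vase top mouth [0.56328489 0.2681394  0.1345    ] side [0.5644482  0.27430532 0.1345    ] (array([0.56466541, 0.26948806, 0.12839898]), np.float64(0.0011258253663673147))
a [ 0.5359336 -0.0793359  0.1825   ] [ 0.53873335 -0.07658475  0.1825    ] (array([ 0.53756106, -0.07955286,  0.18033197]), np.float64(0.0027417014057762082))
b [ 0.44882899 -0.14644824  0.1825    ] [ 0.44896676 -0.14101102  0.1825    ] (array([ 0.44884503, -0.14698049,  0.17877816]), np.float64(0.0002348480573640615))
c [ 0.51686904 -0.23659089  0.1825    ] [ 0.51689801 -0.23018678  0.1825    ] (array([ 0.51720226, -0.2375331 ,  0.17832645]), np.float64(0.00014365364637559317))
empty [ 0.60476963 -0.1675452   0.078     ] [ 0.60713556 -0.16341883  0.078     ]
```

Target: the pink vase on the wooden board (top 207,218; side 289,331). Not meant: blue (155,227), purple (215,280), the small pink one (306,316) and red (461,297). The knob is at top (335,193) / side (271,224), and triangulates to 102.6 mm high against 103 given. Holes measure 139.6 mm from the axis, against 140. The crops confirm both. I'll go up first, so as to pass above the spray gun.

Call:
carry_out(translation=[[0, 0, -6], [0, 0, -12], [0, 0, -17], [-3, -4.5, -17], [-6, -9, -17]], turn=[0, 0, 0, 0, 0], gripper=[1, 1, 1, 1, 1])

```text
time_s: 0.72
tool_pos: [0.2623, -0.5357, 0.4006]
tool_rot: [-180.0, -0.0, -72.7]
force: [1.9, -0.1, -0.4]
grip_width: 0.087
```

```bash
cat > to.py <<'E'
import sys,numpy as np
from cell import telemetry
x,y,z,yaw=map(float,sys.argv[1:5]); o=telemetry.get_obs()
p=o['tool_pos']; ps=np.radians(o['tool_rot'][2]); d=np.array([x,y,z])-p
c,s=np.cos(ps),np.sin(ps)
print('t',o['time_s'],'pos',np.round(p,4),'rot',np.round(o['tool_rot'],2),'F',np.round(o['force'],1),'w',round(o['grip_width'],4),'q7',o['qpos'][6])
t=(np.degrees(ps)-yaw+180)%360-180
print('shift cm',np.round(100*np.array([c*d[0]+s*d[1],s*d[0]-c*d[1],-d[2]]),2),'turn',round(np.radians(t),3))
E
python3 to.py 0.6395 -0.072 0.40 -53
```

```text
t 0.725 pos [ 0.2623 -0.5357  0.4006] rot [-1.7998e+02 -2.0000e-02 -7.2740e+01] F [ 1.9 -0.1 -0.4] w 0.087 q7 -12.33097280879436
shift cm [-33.1  -49.78   0.06] turn -0.345
```

Call:
carry_out(translation=[[-3.3, -5, 0], [-6.6, -10, 0], [-9.9, -15, 0], [-13.2, -19.9, 0], [-16.5, -24.9, 0]], turn=[-0.05, -0.1, -0.15, -0.2, -0.25], gripper=[1, 1, 1, 1, 1])

```text
time_s: 1.35
tool_pos: [0.451, -0.3029, 0.4002]
tool_rot: [180.0, 0.0, -58.3]
force: [0.8, 0.0, 0.7]
grip_width: 0.0872
```

```bash
python3 to.py 0.6395 -0.072 0.40 -53
```

```text
t 1.35 pos [ 0.451  -0.3029  0.4002] rot [179.98   0.   -58.25] F [0.8 0.  0.7] w 0.0872 q7 -28.507193602315006
shift cm [-9.720e+00 -2.818e+01  2.000e-02] turn -0.092
```

Call:
carry_out(translation=[[-1.9, -5.6, 0], [-3.9, -11.3, 0], [-5.8, -16.9, 0], [-7.8, -22.5, 0], [-9.7, -28.2, 0]], turn=[-0.02, -0.04, -0.06, -0.08, -0.092], gripper=[1, 1, 1, 1, 1])

```text
time_s: 1.98
tool_pos: [0.6402, -0.0728, 0.4002]
tool_rot: [180.0, -0.0, -53.1]
force: [0.4, -0.5, 0.8]
grip_width: 0.0869
```

```bash
python3 to.py 0.6395 -0.072 0.095 -53
```

```text
t 1.975 pos [ 0.6402 -0.0728  0.4002] rot [179.97  -0.   -53.08] F [ 0.4 -0.5  0.8] w 0.0869 q7 -55.63652352146779
shift cm [-1.000e-01  1.000e-02  3.052e+01] turn -0.001
```

Call:
carry_out(translation=[[0, 0, 5], [0, 0, 10], [0, 0, 15], [0, 0, 19], [0, 0, 22]], turn=[0, 0, 0, 0, 0], gripper=[1, 1, 1, 1, 1])

```text
time_s: 2.6
tool_pos: [0.6381, -0.0741, 0.1777]
tool_rot: [179.9, 0.1, -53.1]
force: [-0.5, 0.5, -0.4]
grip_width: 0.0869
```

```bash
python3 look.py 1 side top; python3 -c "
import cv2
a=cv2.imread('pics/side_1.png')[120:270,200:400]; cv2.imwrite('pics/c4.png',cv2.resize(a,(700,525),interpolation=cv2.INTER_CUBIC))"; python3 to.py 0.6395 -0.072 0.095 -53
```

```text
2.7 [ 0.63643372 -0.07413322  0.1759103 ] [179.65344294   0.32944519 -53.05311705] [-0.65166732  0.58782228  0.70707226] 0.08702282458752704
t 2.7 pos [ 0.6364 -0.0741  0.1759] rot [179.65   0.33 -53.05] F [-0.7  0.6  0.7] w 0.087 q7 -57.1954450402854
shift cm [ 0.01 -0.37  8.09] turn -0.001
```

View pics/c4.png

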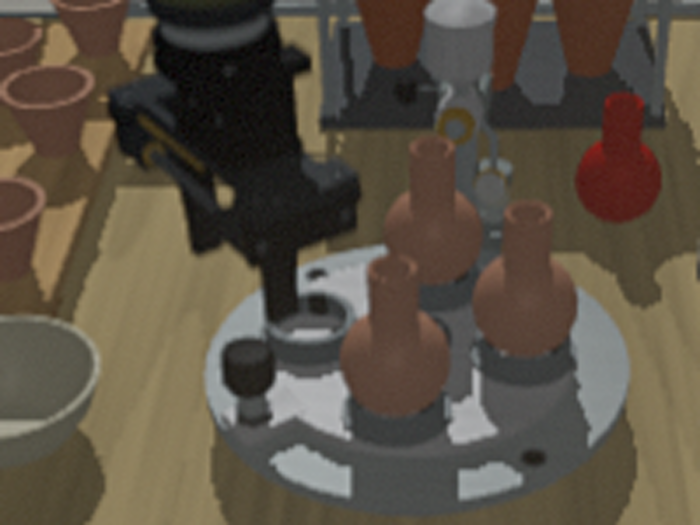

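View pics/top_1.png

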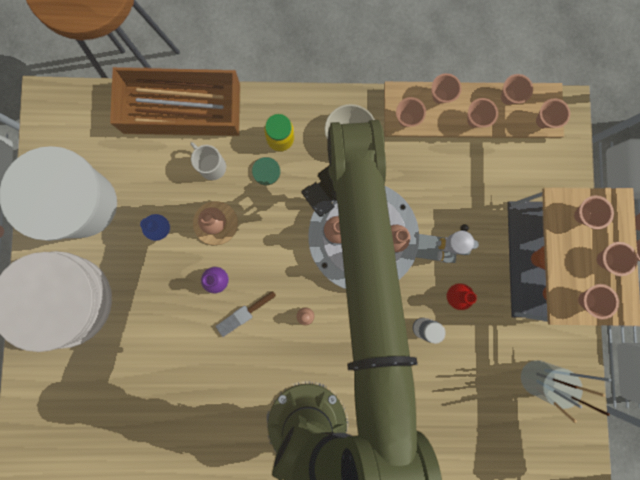

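The view shows the fingers straddling the knob from above: near finger at crop (280,290), knob at (248,365). I'll settle there and then measure again.

Call:
carry_out(translation=[[0, 0, 1], [0, 0, 2]], turn=[0, 0], gripper=[1, 1])

```text
time_s: 2.95
tool_pos: [0.6403, -0.074, 0.1616]
tool_rot: [-179.9, -0.1, -53.1]
force: [0.6, 0.3, 0.2]
grip_width: 0.0872
```

```bash
python3 to.py 0.6395 -0.072 0.095 -53; python3 -c "
from cell import telemetry
print(telemetry.get_obs())"
```

```text
t 2.95 pos [ 0.6403 -0.074   0.1616] rot [-1.799e+02 -1.100e-01 -5.306e+01] F [0.6 0.3 0.2] w 0.0872 q7 -57.55521041000902
shift cm [-0.21 -0.05  6.66] turn -0.001
{'time_s': 2.95, 'qpos': array([ 28.79631065,  22.8907573 , -31.53374165,  88.3005191 ,
        12.36863975,  72.15332766, -57.55521041]), 'joint_velocities': array([-0.52949862,  3.40139247,  0.89478021,  5.71985298,  2.13499468,
       -8.15712882, -1.35273216]), 'effort': array([ 5.98151190e-02, -4.80834532e+01, -6.20943859e+00, -2.99388617e+01,
       -9.46146576e-02,  1.08388981e-01,  2.81337026e-02]), 'tool_pos': array([ 0.64031415, -0.07397401,  0.16160077]), 'tool_rot': array([-1.79897674e+02, -1.08419360e-01, -5.30583155e+01]), 'force': array([0.56342836, 0.28573   , 0.15038781]), 'wrist_torque': array([ 0.00459333, -0.0230773 ,  0.03097091]), 'grip_width': 0.087226152152042}
```

Call:
carry_out(translation=[[-0.1, 0, 2], [-0.15, 0, 4], [-0.15, 0, 5.5], [-0.15, 0, 6.4], [-0.15, 0, 6.4]], turn=[0, 0, 0, 0, 0], gripper=[1, 1, 1, 1, 1])

```text
time_s: 3.58
tool_pos: [0.638, -0.0728, 0.0956]
tool_rot: [179.9, 0.1, -53.1]
force: [0.2, 1.0, 1.0]
grip_width: 0.0874
```

```bash
python3 look.py 2 side; python3 -c "
import cv2
a=cv2.imread('pics/side_2.png')[120:270,200:400]; cv2.imwrite('pics/c5.png',cv2.resize(a,(700,525),interpolation=cv2.INTER_CUBIC))"; python3 to.py 0.6395 -0.072 0.095 -53
```

```text
3.625 [ 0.63853931 -0.07275174  0.09645588] [ 1.79999129e+02  4.99776229e-03 -5.30520893e+01] [ 0.95120663 -0.16509487 -0.75068671] 0.08713941135302486
t 3.625 pos [ 0.6385 -0.0728  0.0965] rot [180.     0.   -53.05] F [ 1.  -0.2 -0.8] w 0.0871 q7 -58.96758041260316
shift cm [-0.   -0.12  0.15] turn -0.001
```

View pics/c5.png

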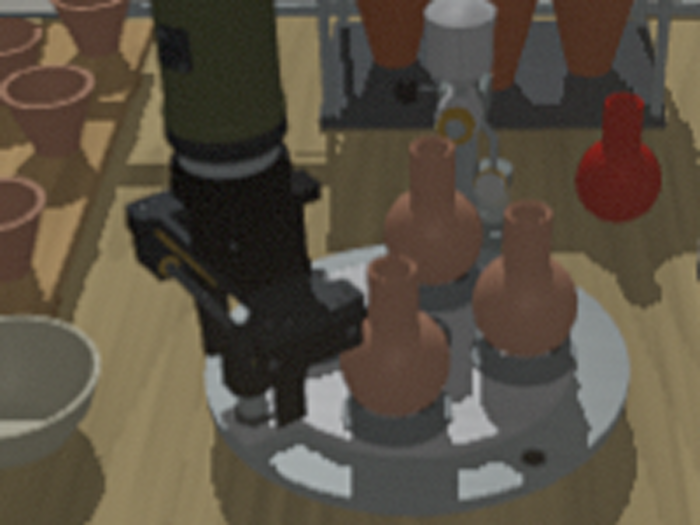

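Near finger at crop (290,400) is beside the knob, with barrel below it at (250,410). Gripping.

Call:
carry_out(translation=[[0, -0.1, 0], [0, -0.1, 0], [0, -0.1, 0], [0, -0.1, 0], [0, -0.1, 0]], turn=[0, 0, 0, 0, 0], gripper=[0.4, 0.3, 0.2, 0.2, 0.2], squeeze=35)

```text
time_s: 4.25
tool_pos: [0.6392, -0.0722, 0.0965]
tool_rot: [180.0, -0.0, -53.1]
force: [-0.2, -0.1, -0.5]
grip_width: 0.045
```

```bash
python3 to.py 0.6395 -0.072 0.109 -53
```

```text
t 4.25 pos [ 0.6392 -0.0722  0.0965] rot [ 1.7999e+02 -1.0000e-02 -5.3060e+01] F [-0.2 -0.1 -0.5] w 0.045 q7 -59.04683226312399
shift cm [-0.   -0.04 -1.25] turn -0.001
```

Call:
carry_out(translation=[[0, 0, 0], [0, 0, 0], [0, 0, 0]], turn=[0, 0, 0], gripper=[0.2, 0.2, 0.2])

```text
time_s: 4.62
tool_pos: [0.6393, -0.0722, 0.0966]
tool_rot: [-180.0, -0.0, -53.1]
force: [0.5, 0.1, 0.1]
grip_width: 0.0349
```

Call:
carry_out(translation=[[0, 0, -0.4], [0, 0, -0.8], [0, 0, -1.1], [0, 0, -1.35], [0, 0, -1.35]], turn=[0, 0, 0, 0, 0], gripper=[0.2, 0.2, 0.2, 0.2, 0.2])

```text
time_s: 5.25
tool_pos: [0.6388, -0.0718, 0.1096]
tool_rot: [180.0, 0.1, -53.0]
force: [2.1, 1.3, -9.0]
grip_width: 0.0349
```

```bash
python3 look.py 3 side; python3 -c "
import cv2
a=cv2.imread('pics/side_3.png')[120:270,200:400]; cv2.imwrite('pics/c6.png',cv2.resize(a,(700,525),interpolation=cv2.INTER_CUBIC))"; python3 to.py 0.6395 -0.072 0.109 -53
```

```text
5.3 [ 0.63880837 -0.07185109  0.10955968] [ 1.79966739e+02  5.50310227e-02 -5.30450704e+01] [ 2.25666834  1.66060661 -9.2942543 ] 0.035094766296386734
t 5.3 pos [ 0.6388 -0.0719  0.1096] rot [ 1.7997e+02  6.0000e-02 -5.3050e+01] F [ 2.3  1.7 -9.3] w 0.0351 q7 -58.7409709600907
shift cm [ 0.05 -0.05  0.06] turn -0.001
```

View pics/c6.png

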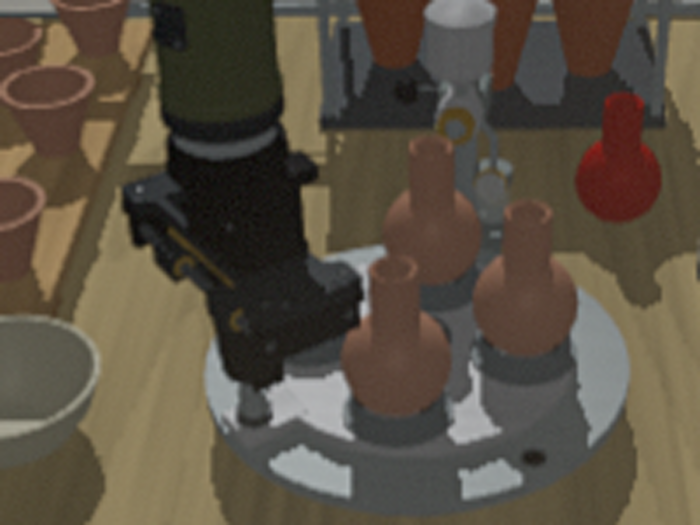

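Plunger lifted about 13 mm: the wrist force of 9 N fits the spring, and the picture shows bare pin at crop (255,395). Next I'll swing the knob along the arc.

Call:
carry_out(translation=[[-1.4, 0.07, 0], [-2.78, 0.28, 0], [-4.14, 0.63, 0], [-5.45, 1.1, 0], [-6.71, 1.71, 0]], turn=[-0.1, -0.2, -0.3, -0.4, -0.5], gripper=[0.2, 0.2, 0.2, 0.2, 0.2])

```text
time_s: 5.92
tool_pos: [0.5844, -0.0292, 0.1097]
tool_rot: [179.9, 0.0, -24.2]
force: [1.3, 0.2, -9.0]
grip_width: 0.0353
```

```bash
python3 to.py 0.6395 -0.072 0.109 -53; python3 -c "
from cell import telemetry
import numpy as np
o=telemetry.get_obs();p=o['tool_pos'];d=p[:2]-[.528,-.157];print(np.hypot(*d),np.degrees(np.arctan2(d[1],d[0])),o['wrist_torque'])"
```

```text
t 5.925 pos [ 0.5844 -0.0292  0.1097] rot [ 1.7993e+02  3.0000e-02 -2.4230e+01] F [ 1.3  0.2 -9. ] w 0.0353 q7 -34.11030062216123
shift cm [6.78 1.65 0.07] turn 0.502
0.13973252530000724 66.1794401758456 [-0.13324624 -0.35607066  0.00329202]
```

Call:
carry_out(translation=[[-1.4, 0.07, 0], [-2.78, 0.28, 0], [-4.14, 0.63, 0], [-5.45, 1.1, 0], [-6.71, 1.71, 0]], turn=[-0.1, -0.2, -0.3, -0.4, -0.5], gripper=[0.2, 0.2, 0.2, 0.2, 0.2])

```text
time_s: 6.55
tool_pos: [0.5162, -0.0181, 0.1099]
tool_rot: [179.9, 0.0, 4.4]
force: [1.4, -2.9, -9.5]
grip_width: 0.0352
```

```bash
python3 to.py 0.6395 -0.072 0.109 -53; python3 -c "
from cell import telemetry
import numpy as np
o=telemetry.get_obs();p=o['tool_pos'];d=p[:2]-[.528,-.157];print(np.hypot(*d),np.degrees(np.arctan2(d[1],d[0])),o['wrist_torque'])"
```

```text
t 6.55 pos [ 0.5162 -0.0181  0.1099] rot [1.7987e+02 5.0000e-02 4.4000e+00] F [ 1.4 -2.9 -9.5] w 0.0352 q7 -4.160988120983613
shift cm [11.88  6.32  0.09] turn 1.002
0.1394236140276042 94.86442781849225 [-0.49452939 -0.45447134 -0.03179058]
```

Call:
carry_out(translation=[[-1.4, 0.07, 0], [-2.78, 0.28, 0], [-4.14, 0.63, 0], [-5.45, 1.1, 0], [-6.71, 1.71, 0]], turn=[-0.1, -0.2, -0.3, -0.4, -0.5], gripper=[0.2, 0.2, 0.2, 0.2, 0.2])

```text
time_s: 7.18
tool_pos: [0.4516, -0.0408, 0.1106]
tool_rot: [179.8, 0.0, 33.0]
force: [4.5, -4.1, -9.4]
grip_width: 0.0353
```

Call:
carry_out(translation=[[-0.5, 0, 0], [-0.98, 0.03, 0], [-0.98, 0.03, 0]], turn=[-0.04, -0.07, -0.07], gripper=[0.2, 0.2, 0.2])

```text
time_s: 7.55
tool_pos: [0.4435, -0.0466, 0.1105]
tool_rot: [179.8, 0.1, 36.8]
force: [2.7, -4.6, -10.4]
grip_width: 0.0353
```

```bash
python3 to.py 0.4437 -0.0451 0.109 37; python3 -c "
from cell import telemetry
import numpy as np
o=telemetry.get_obs();p=o['tool_pos'];d=p[:2]-[.528,-.157];print(np.hypot(*d),np.degrees(np.arctan2(d[1],d[0])),o['wrist_torque'])"
```

```text
t 7.55 pos [ 0.4435 -0.0466  0.1105] rot [1.7976e+02 8.0000e-02 3.6820e+01] F [  2.7  -4.6 -10.4] w 0.0353 q7 38.96618602554171
shift cm [ 0.11 -0.11  0.15] turn -0.003
0.13900090657563594 127.43627233770528 [-1.03131748 -0.76903416  0.01406061]
```

Call:
carry_out(translation=[[0, 0.05, 0.3], [0, 0.07, 0.7], [0, 0.07, 1.1], [0, 0.07, 1.4], [0, 0.07, 1.4]], turn=[0, 0, 0, 0, 0], gripper=[0.2, 0.2, 0.2, 0.2, 0.2])

```text
time_s: 8.18
tool_pos: [0.4447, -0.0457, 0.0967]
tool_rot: [179.9, -0.0, 36.9]
force: [2.4, -3.9, -6.1]
grip_width: 0.0352
```

```bash
python3 look.py 4 side; python3 -c "
import cv2
a=cv2.imread('pics/side_4.png')[120:270,200:400]; cv2.imwrite('pics/c7.png',cv2.resize(a,(700,525),interpolation=cv2.INTER_CUBIC))"; python3 to.py 0.4437 -0.0451 0.0965 37
```

```text
8.225 [ 0.44471654 -0.04570591  0.09668119] [ 1.79857678e+02 -2.52852831e-02  3.68869634e+01] [ 2.52983188 -5.13060948 -6.04168726] 0.035364622649704684
t 8.225 pos [ 0.4447 -0.0457  0.0967] rot [ 1.7986e+02 -3.0000e-02  3.6890e+01] F [ 2.5 -5.1 -6. ] w 0.0354 q7 37.938651886497176
shift cm [-0.04 -0.11  0.02] turn -0.002
```

View pics/c7.png

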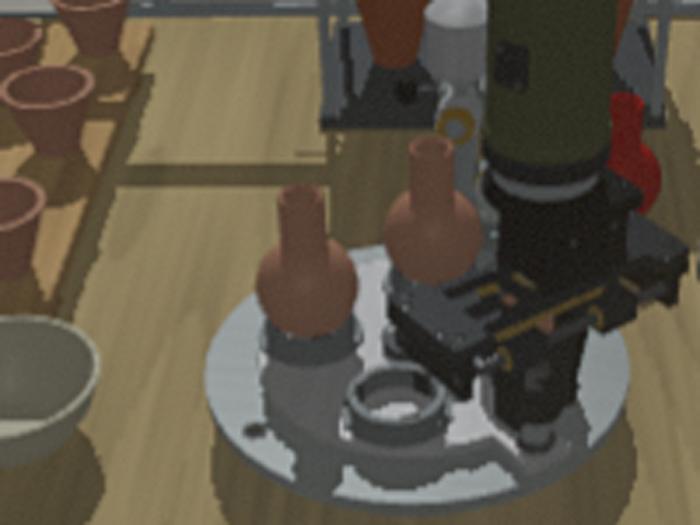

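Call:
carry_out(translation=[[0, 0, 0], [0, 0, 0], [0, 0, 0], [0, 0, 0], [0, 0, 0]], turn=[0, 0, 0, 0, 0], gripper=[0.6, 0.8, 0.9, 1, 1])

```text
time_s: 8.85
tool_pos: [0.4438, -0.0447, 0.0961]
tool_rot: [180.0, -0.0, 36.9]
force: [-0.1, 0.1, -0.1]
grip_width: 0.0775
```

Call:
carry_out(translation=[[0, 0, -2], [0, 0, -6], [0, 0, -11], [0, 0, -16], [0, 0, -20]], turn=[0, 0, 0, 0, 0], gripper=[1, 1, 1, 1, 1])

```text
time_s: 9.48
tool_pos: [0.444, -0.0447, 0.2982]
tool_rot: [179.9, -0.0, 36.9]
force: [0.6, -0.0, -0.5]
grip_width: 0.0868
```

```bash
python3 to.py 0.5637 0.2688 0.296 50
```

```text
t 9.475 pos [ 0.444  -0.0447  0.2982] rot [ 1.799e+02 -4.000e-02  3.690e+01] F [ 0.6 -0.  -0.5] w 0.0868 q7 46.13975826439675
shift cm [ 28.39 -17.88   0.22] turn -0.229
```

Call:
carry_out(translation=[[5.5, -3.5, 0], [11, -7, 0], [16.6, -10.5, 0], [22.3, -14.1, 0], [28.4, -17.9, 0]], turn=[0, 0, 0, 0, 0], gripper=[1, 1, 1, 1, 1])

```text
time_s: 10.1
tool_pos: [0.5563, 0.2482, 0.2958]
tool_rot: [-180.0, 0.0, 36.8]
force: [0.2, -0.9, 1.2]
grip_width: 0.0869
```

```bash
python3 look.py 5 side top; python3 -c "
import cv2
a=cv2.imread('pics/side_5.png')[120:270,200:400]; cv2.imwrite('pics/c8.png',cv2.resize(a,(700,525),interpolation=cv2.INTER_CUBIC))"; python3 to.py 0.5637 0.2688 0.296 37
```

```text
10.2 [0.55258371 0.25701226 0.29338158] [-1.79416896e+02  2.19820799e-02  3.76811741e+01] [-1.29208358  0.53554658 -0.3622756 ] 0.08707751419437097
t 10.2 pos [0.5526 0.257  0.2934] rot [-1.7942e+02  2.0000e-02  3.7680e+01] F [-1.3  0.5 -0.4] w 0.0871 q7 -3.4933774905774415
shift cm [ 1.6  -0.25 -0.26] turn 0.012
```

View pics/c8.png

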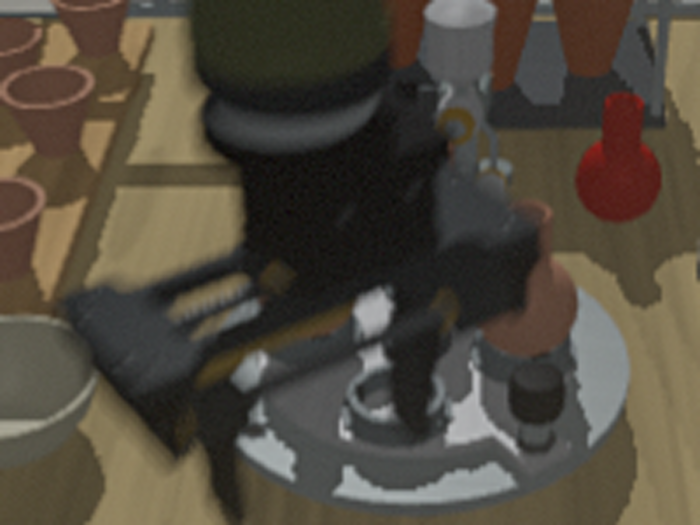

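View pics/top_5.png

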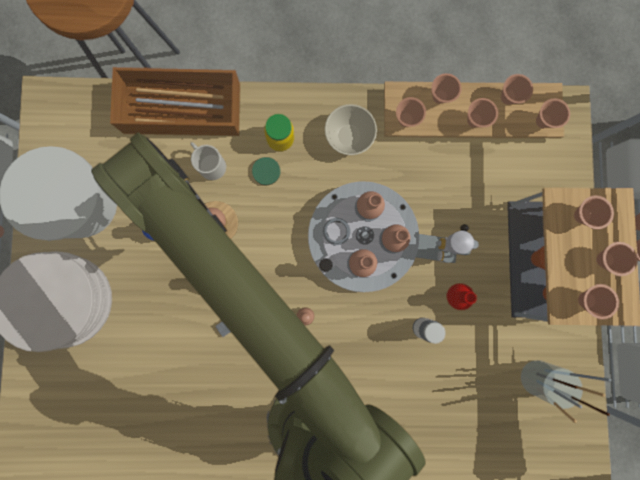

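Table is a quarter turn on: empty nest at top (337,234), facing away from the gun, knob at top (325,265) / side (353,232), and all three vases standing. Now I'll measure the plunger height and the nest.

```bash
python3 - <<'E'
from geo import *
import cv2
t=cv2.imread('pics/top_5.png'); s=cv2.imread('pics/side_5.png')
def blob(im,th,roi):
    x0,y0,x1,y1=roi; m=(im.max(2)<th)[y0:y1,x0:x1].astype('uint8')
    n,l,st,c=cv2.connectedComponentsWithStats(m); i=1+np.argmax(st[1:,4]); return c[i]+[x0,y0],st[i]
a=blob(t,70,(316,256,336,275));b=blob(s,60,(342,220,366,246));print(a,b)
print('knob tri',tri(('top',*a[0]),('side',*b[0])))
c=cv2.resize(t[195:285,300:420],(720,540),interpolation=cv2.INTER_CUBIC);cv2.imwrite('pics/c9.png',c)
E
python3 to.py 0.5637 0.2688 0.18 37
```

```text
(array([325.34126984, 264.6031746 ]), array([  3,   3,  13,  12, 126], dtype=int32)) (array([352.98127341, 231.26966292]), array([  3,   1,  17,  21, 267], dtype=int32))
knob tri (array([ 0.44359576, -0.04565644,  0.10350701]), np.float64(0.00022451100913515224))
t 10.2 pos [0.5526 0.257  0.2934] rot [-1.7942e+02  2.0000e-02  3.7680e+01] F [-1.3  0.5 -0.4] w 0.0871 q7 -3.4933774905774415
shift cm [ 1.6  -0.25 11.34] turn 0.012
```

View pics/c9.png

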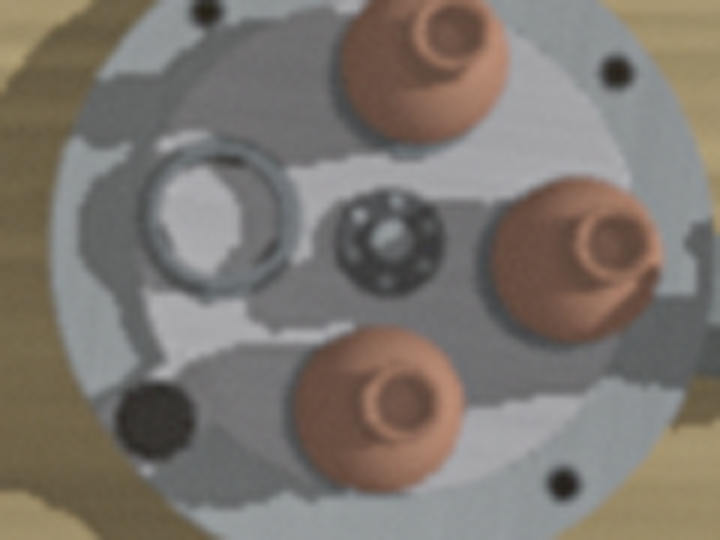

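Triangulated knob height is 103.5 mm, so the plunger is home. On to the vase.

Call:
carry_out(translation=[[0, 0, 0], [0, 0, 4], [0, 0, 8], [0, 0, 10], [0, 0, 10]], turn=[0, 0, 0, 0, 0], gripper=[1, 1, 1, 1, 1])

```text
time_s: 10.82
tool_pos: [0.5551, 0.245, 0.1955]
tool_rot: [179.9, 0.1, 36.7]
force: [-0.1, 0.4, 0.8]
grip_width: 0.0874
```

```bash
python3 look.py 6 side; python3 -c "
import cv2
a=cv2.imread('pics/side_6.png')[250:430,180:420]; cv2.imwrite('pics/c10.png',cv2.resize(a,(720,540),interpolation=cv2.INTER_CUBIC))
from geo import *
print('ring',onz('top',300+220/6,195+216/6,.078))
for u,v in((450,33),(615,243),(400,403)): print(onz('top',300+u/6,195+v/6,.1825))
print(proj('side',[.5637,.2688,.1345]),proj('top',[.5637,.2688,.1345]))
"; python3 to.py 0.5637 0.2688 0.106 37
```

```text
10.875 [0.55565385 0.24604927 0.196875  ] [ 1.79944266e+02 -2.62725636e-02  3.67905222e+01] [-0.19608035  0.40817781 -0.10084647] 0.08707454613641394
ring [ 0.53747919 -0.07790744  0.078     ]
[ 0.60564033 -0.16763973  0.1825    ]
[ 0.51657972 -0.2370765   0.1825    ]
[ 0.4482102  -0.14579846  0.1825    ]
[289.82741449 328.38417714] [206.67421799 217.5328781 ]
t 10.875 pos [0.5557 0.246  0.1969] rot [ 1.7994e+02 -3.0000e-02  3.6790e+01] F [-0.2  0.4 -0.1] w 0.0871 q7 -5.58820523222928
shift cm [ 2.01 -1.34  9.09] turn -0.004
```

View pics/c10.png

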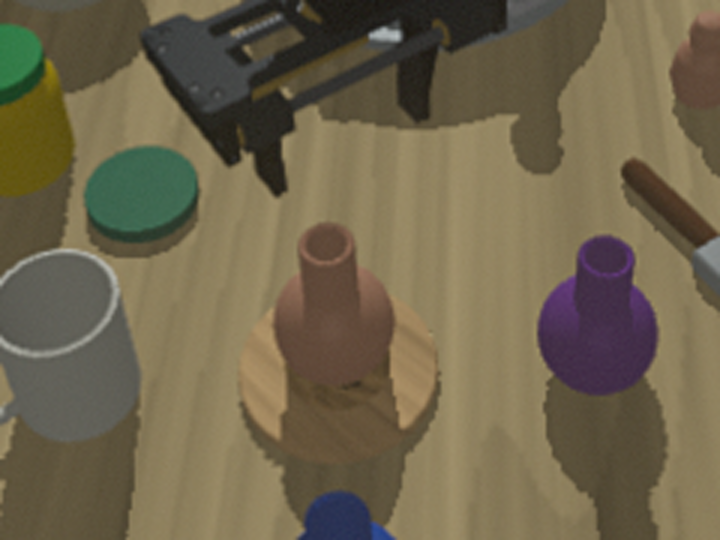

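Hand isn't yet over the vase: tip at crop (275,180), vase mouth at crop (327,243), because the last lateral row was cut short. I'll centre it and then descend.

Call:
carry_out(translation=[[1.0, -0.7, 0], [2.05, -1.35, 0], [2.05, -1.35, 0], [2.05, -1.35, 3], [2.05, -1.35, 3]], turn=[0, 0, 0, 0, 0], gripper=[1, 1, 1, 1, 1])

```text
time_s: 11.5
tool_pos: [0.5622, 0.2694, 0.1641]
tool_rot: [-180.0, 0.2, 36.9]
force: [0.1, 0.2, 0.0]
grip_width: 0.0869
```

```bash
python3 look.py 7 side; python3 -c "
import cv2
a=cv2.imread('pics/side_7.png')[250:430,180:420]; cv2.imwrite('pics/c11.png',cv2.resize(a,(720,540),interpolation=cv2.INTER_CUBIC))
"; python3 to.py 0.5642 0.2690 0.107 37
```

```text
11.55 [0.56287513 0.27005057 0.16552665] [-1.79974938e+02  1.08868394e-01  3.69169238e+01] [-0.60367101  0.27402469  0.19291009] 0.08740624025891994
t 11.55 pos [0.5629 0.2701 0.1655] rot [-1.7997e+02  1.1000e-01  3.6920e+01] F [-0.6  0.3  0.2] w 0.0874 q7 -8.711075618349135
shift cm [0.04 0.16 5.85] turn -0.001
```

View pics/c11.png

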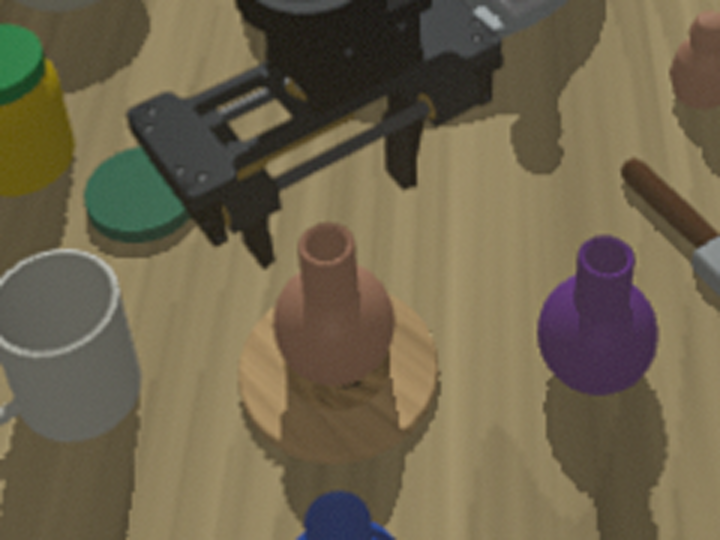

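```bash
python3 -c "
from geo import *
p=proj('side',[.5629,.2701,.1575]);print(p,(p-[180,250])*3)
c,s=np.cos(np.radians(37)),np.sin(np.radians(37))
for k in(1,-1):
  for w in (.0435,.05):
    q=proj('side',[.5629+k*c*w,.2701+k*s*w,.1575]);print((q-[180,250])*3)"
```

```text
[289.42265352 320.44901854] [328.26796056 211.34705563]
[262.71830418 246.53097028]
[252.65285126 251.92943773]
[390.78880023 177.74505574]
[399.88121059 172.85476567]
```

Call:
carry_out(translation=[[0.05, 0.05, 1.5], [0.05, 0.1, 3], [0.05, 0.1, 4.5], [0.05, 0.1, 5.7], [0.05, 0.1, 5.7]], turn=[0, 0, 0, 0, 0], gripper=[1, 1, 1, 1, 1])

```text
time_s: 12.18
tool_pos: [0.5636, 0.2694, 0.1076]
tool_rot: [-180.0, 0.1, 36.9]
force: [0.2, 0.1, 0.2]
grip_width: 0.0867
```

```bash
python3 look.py 8 side; python3 -c "
import cv2
a=cv2.imread('pics/side_8.png')[250:430,180:420]; cv2.imwrite('pics/c12.png',cv2.resize(a,(720,540),interpolation=cv2.INTER_CUBIC))
"; python3 to.py 0.5642 0.2690 0.107 37
```

```text
12.225 [0.56410171 0.26974619 0.10852528] [-1.79979727e+02  4.61706704e-02  3.69079103e+01] [ 0.56451508 -0.65806011 -0.05717979] 0.08687223984216094
t 12.225 pos [0.5641 0.2697 0.1085] rot [-1.7998e+02  5.0000e-02  3.6910e+01] F [ 0.6 -0.7 -0.1] w 0.0869 q7 -10.488802845356986
shift cm [-0.04  0.07  0.15] turn -0.002
```

View pics/c12.png

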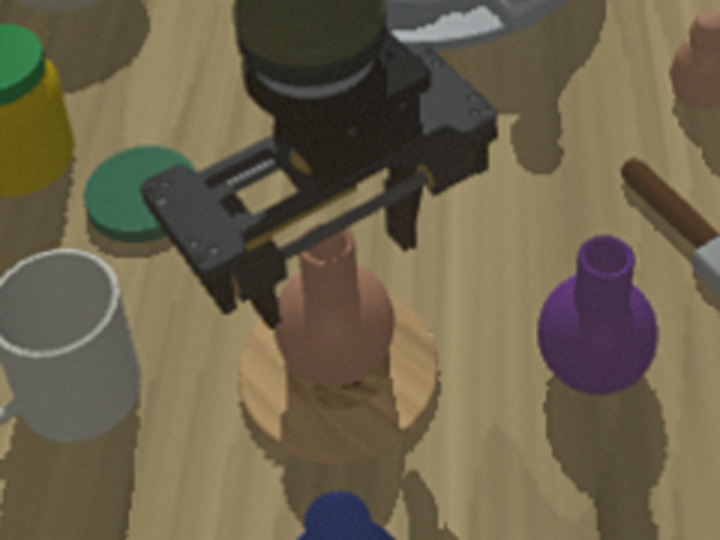

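The neck (crop 330,270) lies midway between the tips (275,322) and (405,248). Gripping.

Call:
carry_out(translation=[[0, 0, 0], [0, 0, 0], [0, 0, 0], [0, 0, 0], [0, 0, 0]], turn=[0, 0, 0, 0, 0], gripper=[0.6, 0.5, 0.45, 0.35, 0.25], squeeze=18)

```text
time_s: 12.85
tool_pos: [0.5644, 0.2698, 0.1091]
tool_rot: [180.0, -0.0, 36.9]
force: [-0.7, -0.3, -0.1]
grip_width: 0.0452
```

Call:
carry_out(translation=[[0, 0, 0], [0, 0, 0], [0, 0, 0]], turn=[0, 0, 0], gripper=[0.2, 0.2, 0.2])

```text
time_s: 13.22
tool_pos: [0.5649, 0.2703, 0.1093]
tool_rot: [-180.0, -0.1, 36.9]
force: [2.2, 1.2, 0.0]
grip_width: 0.0339
```

Call:
carry_out(translation=[[0, 0, -0.5], [0, 0, -1.5], [0, 0, -3], [0, 0, -5], [0, 0, -7]], turn=[0, 0, 0, 0, 0], gripper=[0.2, 0.2, 0.2, 0.2, 0.2])

```text
time_s: 13.85
tool_pos: [0.5645, 0.27, 0.181]
tool_rot: [180.0, -0.0, 36.9]
force: [-0.1, -0.2, -1.7]
grip_width: 0.0339
```

Call:
carry_out(translation=[[0, 0, -3], [0, 0, -6], [0, 0, -9], [0, 0, -10], [0, 0, -10]], turn=[0, 0, 0, 0, 0], gripper=[0.2, 0.2, 0.2, 0.2, 0.2])

```text
time_s: 14.48
tool_pos: [0.5645, 0.27, 0.2796]
tool_rot: [180.0, -0.1, 36.9]
force: [-0.5, 0.1, -2.5]
grip_width: 0.0339
```

```bash
python3 look.py 9 side; python3 -c "
import cv2
a=cv2.imread('pics/side_9.png')[200:380,180:420]; cv2.imwrite('pics/c13.png',cv2.resize(a,(720,540),interpolation=cv2.INTER_CUBIC))
"; python3 to.py 0.538 -0.0778 0.28 37
```

```text
14.525 [0.56411186 0.26963103 0.27852012] [1.79989187e+02 4.30133272e-02 3.69036684e+01] [-0.36322791 -0.10117939 -2.65627845] 0.03352944161876943
t 14.525 pos [0.5641 0.2696 0.2785] rot [1.7999e+02 4.0000e-02 3.6900e+01] F [-0.4 -0.1 -2.7] w 0.0335 q7 -5.997336918384269
shift cm [-22.95  26.21  -0.15] turn -0.002
```

View pics/c13.png

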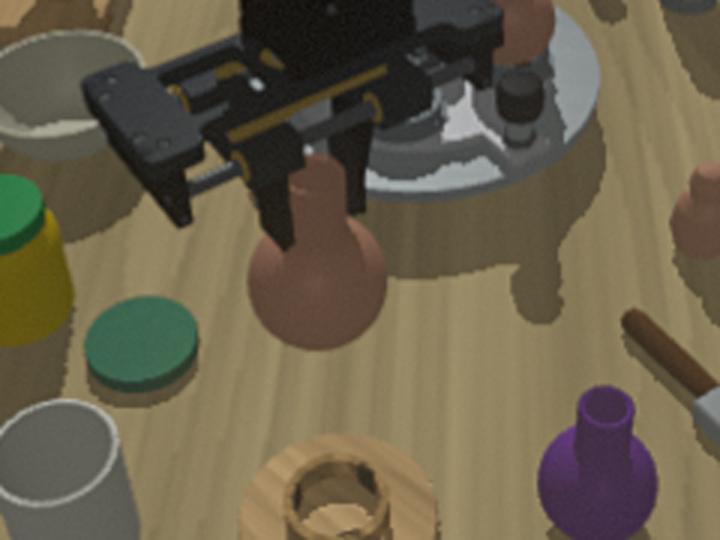

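```bash
python3 -c "
from geo import *
for X in([.5641,.2696,.2267],[.5641+.006,.2696-.008,.2267]):
  p=proj('side',X);print(p,(p-[180,200])*3)"
```

```text
[286.1206502  292.41096642] [318.36195061 277.23289927]
[282.90769372 288.80835805] [308.72308116 266.42507415]
```

Vase held upright; ball centre at crop (317,280) against (318,277) expected, so it's centred in the jaws within 1 mm. Weight about 2.5 N. Carrying it over.

Call:
carry_out(translation=[[-1.5, 1.7, 0], [-4, 4.6, 0], [-7, 8, 0], [-10, 11.4, 0], [-13, 14.8, 0]], turn=[0, 0, 0, 0, 0], gripper=[0.2, 0.2, 0.2, 0.2, 0.2])

```text
time_s: 15.15
tool_pos: [0.5482, 0.0715, 0.2775]
tool_rot: [-179.9, 0.1, 36.9]
force: [-0.1, -0.4, -2.2]
grip_width: 0.0333
```

Call:
carry_out(translation=[[-3, 3.4, 0], [-6, 6.9, 0], [-8.5, 9.7, 0], [-9.95, 11.4, 0], [-9.95, 11.4, 0]], turn=[0, 0, 0, 0, 0], gripper=[0.2, 0.2, 0.2, 0.2, 0.2])

```text
time_s: 15.78
tool_pos: [0.5371, -0.08, 0.2775]
tool_rot: [-179.9, 0.1, 36.6]
force: [0.9, 0.9, -2.4]
grip_width: 0.0337
```

Call:
carry_out(translation=[[0, 0, 0], [0, 0, 0]], turn=[0, 0], gripper=[0.2, 0.2])

```text
time_s: 16.02
tool_pos: [0.5381, -0.0755, 0.2789]
tool_rot: [-180.0, -0.0, 37.1]
force: [-0.1, -0.1, -1.5]
grip_width: 0.0335
```

```bash
python3 look.py 10 side; python3 -c "
import cv2
a=cv2.imread('pics/side_10.png')[100:280,180:420]; cv2.imwrite('pics/c14.png',cv2.resize(a,(720,540),interpolation=cv2.INTER_CUBIC))
"; python3 to.py 0.538 -0.0778 0.159 37
```

```text
16.075 [ 0.5381829  -0.07577245  0.2789905 ] [-1.79989210e+02 -3.55703912e-03  3.70543159e+01] [ 0.16813652  0.00381256 -1.85762374] 0.03388719276673972
t 16.075 pos [ 0.5382 -0.0758  0.279 ] rot [-179.99   -0.     37.05] F [ 0.2  0.  -1.9] w 0.0339 q7 35.61432683503218
shift cm [-0.14  0.15 12.  ] turn 0.001
```

View pics/c14.png

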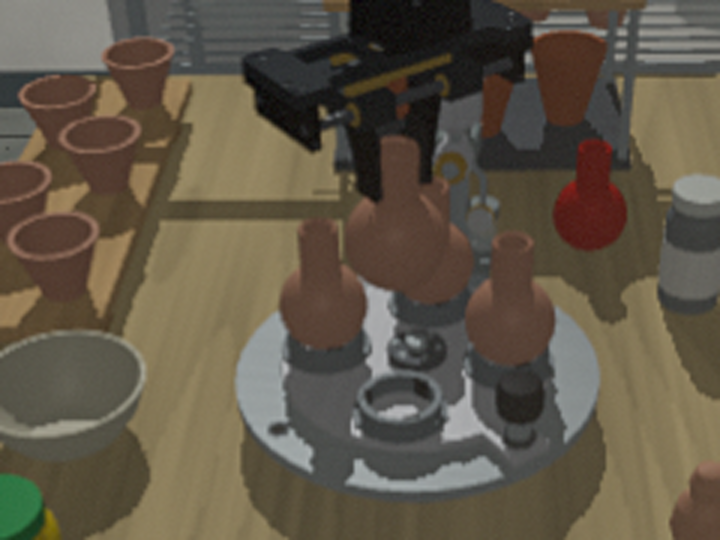

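```bash
python3 -c "
from geo import *
print(onz('side',180+400/3,100+397/3,.078),proj('side',[.538,-.0778,.078]))
print(proj('side',[.5382,-.0758,.2272]),(180+396/3,100+240/3))"
```

```text
[ 0.53820291 -0.07256611  0.078     ] [313.50760254 230.99112792]
[311.66865844 178.90563826] (312.0, 180.0)
```

Call:
carry_out(translation=[[-0.1, 0.1, 3], [-0.1, 0.1, 6], [-0.1, 0.1, 8.5], [-0.1, 0.1, 10], [-0.1, 0.1, 10.5]], turn=[0, 0, 0, 0, 0], gripper=[0.2, 0.2, 0.2, 0.2, 0.2])

```text
time_s: 16.7
tool_pos: [0.5377, -0.0784, 0.1735]
tool_rot: [-180.0, 0.0, 37.0]
force: [-0.0, 0.6, -1.7]
grip_width: 0.0337
```

```bash
python3 look.py 11 side; python3 -c "
import cv2
a=cv2.imread('pics/side_11.png')[150:270,240:400]; cv2.imwrite('pics/c15.png',cv2.resize(a,(720,540),interpolation=cv2.INTER_CUBIC))
"; python3 to.py 0.538 -0.0778 0.159 37
```

```text
16.75 [ 0.53781843 -0.07850208  0.17349984] [-1.79964345e+02  1.31861173e-02  3.69392455e+01] [-0.0909579   0.23024799 -2.2268003 ] 0.03351642149261264
t 16.75 pos [ 0.5378 -0.0785  0.1735] rot [-1.7996e+02  1.0000e-02  3.6940e+01] F [-0.1  0.2 -2.2] w 0.0335 q7 32.19366569192775
shift cm [ 0.06 -0.05  1.45] turn -0.001
```

View pics/c15.png

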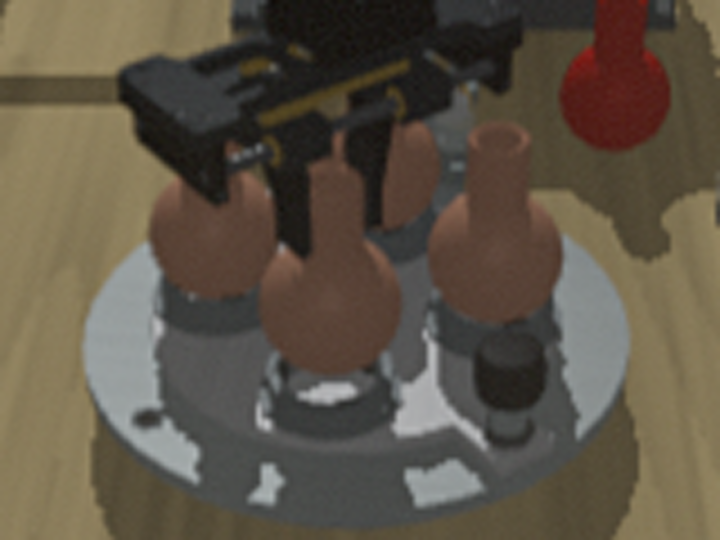

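Vase bottom (crop 330,370) is right over the nest (crop 330,390). Lowering slowly.

Call:
carry_out(translation=[[0.08, -0.07, 0.4], [0.08, -0.07, 0.7], [0.08, -0.07, 1.0], [0.08, -0.07, 1.2], [0.08, -0.07, 1.3]], turn=[0, 0, 0, 0, 0], gripper=[0.2, 0.2, 0.2, 0.2, 0.2])

```text
time_s: 17.38
tool_pos: [0.5381, -0.0779, 0.161]
tool_rot: [180.0, 0.0, 36.9]
force: [-0.0, 0.1, -2.4]
grip_width: 0.0336
```

Call:
carry_out(translation=[[0, 0, 0.1], [0, 0, 0.1]], turn=[0, 0], gripper=[0.2, 0.2])

```text
time_s: 17.62
tool_pos: [0.5381, -0.0779, 0.16]
tool_rot: [180.0, 0.0, 36.9]
force: [0.5, -0.7, -1.8]
grip_width: 0.0336
```

Call:
carry_out(translation=[[0, 0, 0.1], [0, 0, 0.15], [0, 0, 0.2], [0, 0, 0.2]], turn=[0, 0, 0, 0], gripper=[0.2, 0.2, 0.2, 0.2])

```text
time_s: 18.12
tool_pos: [0.5382, -0.0779, 0.158]
tool_rot: [180.0, 0.0, 36.9]
force: [-0.3, 0.6, -2.6]
grip_width: 0.0336
```

Call:
carry_out(translation=[[0, 0, 0.05], [0, 0, 0.1], [0, 0, 0.1], [0, 0, 0.1]], turn=[0, 0, 0, 0], gripper=[0.2, 0.2, 0.2, 0.2])

```text
time_s: 18.62
tool_pos: [0.5384, -0.0781, 0.1573]
tool_rot: [180.0, -0.0, 36.9]
force: [0.0, -0.1, 1.2]
grip_width: 0.0336
```

Touched down at TCP z 157.3 mm as predicted, with no side force. Releasing gently.

Call:
carry_out(translation=[[0, 0, 0], [0, 0, 0], [0, 0, 0], [0, 0, 0], [0, 0, 0]], turn=[0, 0, 0, 0, 0], gripper=[0.42, 0.5, 0.6, 0.75, 0.75])

```text
time_s: 19.25
tool_pos: [0.5381, -0.0778, 0.157]
tool_rot: [-180.0, 0.0, 36.9]
force: [-0.5, 0.3, 0.2]
grip_width: 0.062
```

Call:
carry_out(translation=[[0, 0, -1.5], [0, 0, -4], [0, 0, -8], [0, 0, -13], [0, 0, -18]], turn=[0, 0, 0, 0, 0], gripper=[0.75, 0.75, 0.75, 0.75, 0.75])

```text
time_s: 19.88
tool_pos: [0.538, -0.0775, 0.3398]
tool_rot: [179.9, -0.0, 36.9]
force: [0.4, -0.7, -0.5]
grip_width: 0.0651
```

Call:
carry_out(translation=[[4, -4.5, 0], [8, -9, 0], [12, -13.6, 0], [16, -18, 0], [16, -18, 0]], turn=[0, 0, 0, 0, 0], gripper=[0.75, 0.75, 0.75, 0.75, 0.75])

```text
time_s: 20.5
tool_pos: [0.5558, 0.17, 0.3383]
tool_rot: [-179.8, -0.2, 37.6]
force: [0.3, -0.9, 0.3]
grip_width: 0.0653
```

```bash
python3 look.py 12 side top; python3 -c "
import cv2
a=cv2.imread('pics/side_12.png')[120:270,200:400]; cv2.imwrite('pics/c16.png',cv2.resize(a,(700,525),interpolation=cv2.INTER_CUBIC))
a=cv2.imread('pics/top_12.png')[185:295,290:430]; cv2.imwrite('pics/c17.png',cv2.resize(a,(700,550),interpolation=cv2.INTER_CUBIC))
"
```

```text
20.6 [0.55784549 0.16296883 0.33774436] [ 1.79970546e+02 -1.93464446e-02  3.70304461e+01] [-0.00702619 -0.95016891  0.07043989] 0.06539299264532138
```

View pics/c16.png

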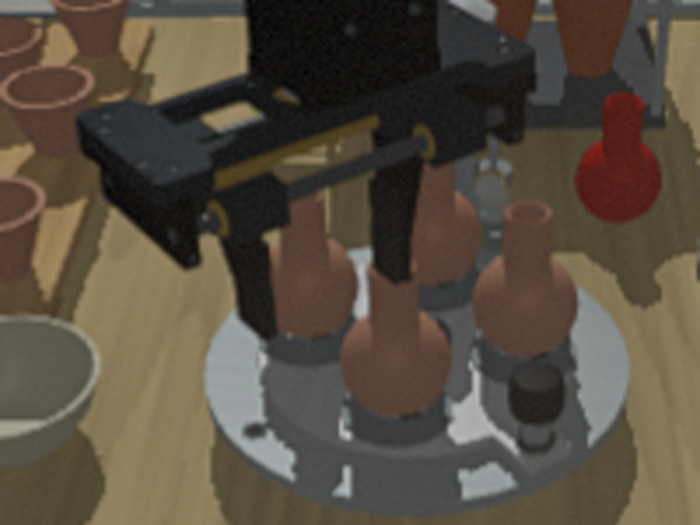

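View pics/c17.png

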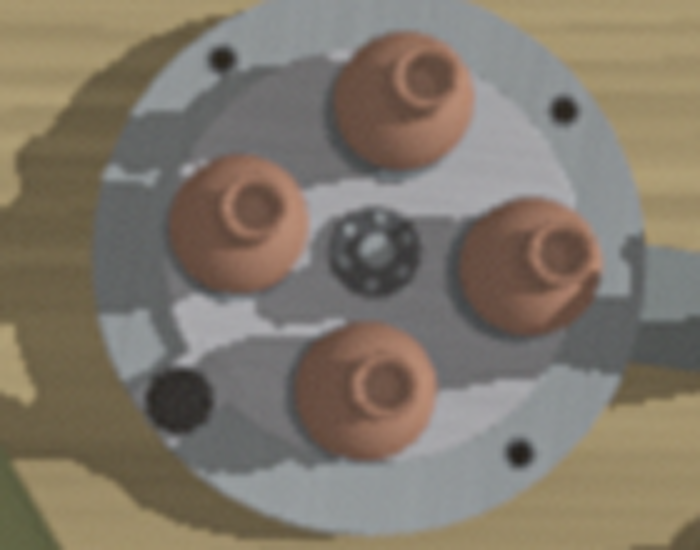

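```bash
python3 -c "
from geo import *
print('mouth',onz('top',290+253/5,185+208/5,.1825)); print('ball',onz('top',290+239/5,185+222/5,.106))
print('knob',onz('top',290+180/5,185+400/5,.115))"; python3 look.py 13 top
python3 - <<'E'
from cell import sign_off
print(sign_off())
E
```

```text
mouth [ 0.53774466 -0.07987928  0.1825    ]
ball [ 0.53890602 -0.07883019  0.106     ]
knob [ 0.44210931 -0.04682602  0.115     ]
20.65 [0.55835499 0.16120773 0.33754857] [1.79944317e+02 1.98405210e-03 3.68477165e+01] [0.63360648 0.05922243 0.13553655] 0.06543828048868412
the job is handed in; nothing more can be done
None
```

The job is done and handed in at about 21 s of the 54 s allowed; no verdict was reported. I lifted the plunger about 13 mm, swung the table 90° anticlockwise and let the pin drop into the next hole. I then set the waiting vase into the empty nest, let go and moved the arm clear.

**Last checks:**
- **Plunger:** after release the knob triangulated at 103.5 mm high (103 mm is home). It was within about 1 mm of where the next hole should put it.
- **Waiting vase:** its mouth and ball lie within about 2 mm of each other and of the loading place, so it is upright and centred. It touched down at the predicted height, with no side force.
- **Other vases:** all three stand in their nests in both last views.
- **Robot:** it is clear of everything.

**Disagreement:** the side camera placed the nests and vase mouths 3–6 mm further in +y than the top camera did. The top camera matched the known geometry to within 1–3 mm, so I relied on that one.

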